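# Seat the rocking lid of the key case

## Task

One of the four white lids of the blue key case is not fully home: it rocks when you press it, because one corner has not been pushed down. Press on the lids to find it and push that lid down until it lies level and firm like the other three, then take your hand away. Only press: do not lift or take out any lid, and leave everything else on the desk standing where it is.

Things in the scene. Friction and masses are not known exactly. Their poses are not given: they have to be found in the camera images.
- key_case: Blue square case for spare car keys, fixed to the desk, 172 x 172 mm, rim and cross rail (8 mm wide) 36 mm above the desk. It has a 2 x 2 array of square recesses, 74 mm wide, centred 41 mm from the case centre along its x and along its y; one lid in each. Origin: centre of its underside, z up, x away from the robot when its yaw is 0 (up to 0.35 rad).
- rail_middle (a point): Middle of the cross rail top. Just one lid (any), at one corner (any), lies on a push-fit stud 3.5 to 4.5 mm higher than the other posts: it lies a few mm high and rocks at a light press about the diagonal through that corner. The stud moves down stiffly: about 10 N pressed over that corner, 18 N or more on the lid middle; it stops level with the other posts and stays where left.
- lid_a: White square lid, 70 x 70 x 9 mm, 60 g, green key sign on top, in the far left recess. Origin: centre of its underside, z up, sides along the case sides. It rests loose, 2 mm play all round, on four posts, one under each corner (27 mm from its centre along both sides). Seated it is level and firm: underside 30 mm, top 39 mm above the desk, 3 mm above the rim.
- lid_b: White square lid, 70 x 70 x 9 mm, 60 g, green key sign on top, in the far right recess. Origin: centre of its underside, z up, sides along the case sides. It rests loose, 2 mm play all round, on four posts, one under each corner (27 mm from its centre along both sides). Seated it is level and firm: underside 30 mm, top 39 mm above the desk, 3 mm above the rim.
- lid_c: White square lid, 70 x 70 x 9 mm, 60 g, green key sign on top, in the near left recess. Origin: centre of its underside, z up, sides along the case sides. It rests loose, 2 mm play all round, on four posts, one under each corner (27 mm from its centre along both sides). Seated it is level and firm: underside 30 mm, top 39 mm above the desk, 3 mm above the rim.
- lid_d: White square lid, 70 x 70 x 9 mm, 60 g, green key sign on top, in the near right recess. Origin: centre of its underside, z up, sides along the case sides. It rests loose, 2 mm play all round, on four posts, one under each corner (27 mm from its centre along both sides). Seated it is level and firm: underside 30 mm, top 39 mm above the desk, 3 mm above the rim.
- stamp_red: Rubber stamp standing just left of the case, red knob, foot 32 x 46 mm, 60 mm tall. Origin: centre of its underside. Leave it standing.
- stamp_black: Rubber stamp standing just right of the case, black knob, foot 32 x 46 mm, 60 mm tall. Origin: centre of its underside. Leave it standing.
- car_key: Black car key lying beyond the case, 97 x 30 x 13 mm. Origin: centre of the underside of its fob. Leave it.
- mug: Blue mug, 82 mm across, 92 mm tall, on the left of the desk. Origin: centre of its underside. Leave it.
- stapler: Red and black stapler, about 135 x 34 x 50 mm, on the right. Origin: centre of its underside. Leave it.
- pen_box: Grey square pen box 80 x 80 x 90 mm with pens that stand up to 150 mm tall, on the right. Origin: centre of its underside. Leave it.
- ink_pad: Closed black ink pad under a clear cover (looks grey), 75 x 110 x 18 mm, on the left. Origin: centre of its underside. Leave it.
Not all that is in view belongs to the job. What is shaped like the lid_b but black, pink or yellow is not meant.

How it is judged (in metres and radians):
At the end, for the whole second after the job is handed in: All four lids lie at rest and seated in the case: underside 28.5 to 30.8 mm above the case's underside and tilted by less than 0.016 rad; stamps, key, mug, stapler, pen box and ink pad are upright and within 25 mm of where they began (z of lid_a in the frame of key_case between 0.0285 and 0.0308 m and angle between each of lid_a, lid_b, lid_c, lid_d's own z axis and vertical below 0.016 rad and linear speed of each of lid_a, lid_b, lid_c, lid_d below 0.02 m/s and z of lid_b in the frame of key_case between 0.0285 and 0.0308 m and z of lid_c in the frame of key_case between 0.0285 and 0.0308 m and z of lid_d in the frame of key_case between 0.0285 and 0.0308 m and distance of each of stamp_red, stamp_black, car_key, mug, stapler, pen_box, ink_pad from where it was at the start of the episode below 0.025 m and angle between each of stamp_red, stamp_black, car_key, mug, stapler, pen_box, ink_pad's own z axis and vertical below 0.3 rad); the robot touches nothing.
It fails at once if a lid was lifted (underside more than 12 mm above its seat) (z of any of lid_a, lid_b, lid_c, lid_d in the frame of key_case above 0.042 m).
It fails at once if another thing on the desk was moved by more than 25 mm (distance of any of stamp_red, stamp_black, car_key, mug, stapler, pen_box, ink_pad from where it was at the start of the episode above 0.025 m).
It fails at once if another thing on the desk was tipped (angle between any of stamp_red, stamp_black, car_key, mug, stapler, pen_box, ink_pad's own z axis and vertical above 0.3 rad).
It also fails if it takes over 51 s, if anything falls off the work surface, if the arm or the gripper's body presses on something with over 40 N, if the wrist force passes 120 N, or if a joint passes its speed limit or range.

## Robot

A 7-joint arm with a two-finger parallel gripper is mounted at the origin on the work surface. World frame = base frame: x ahead of the robot, y to its left, z up, the work surface at z = 0. Lengths are in mm, angles in rad, forces in N, time in s.
With the tool pointing down it reaches from about 400 to 875 mm from the base axis. Payload 19.3 kg.
Tool frame: the origin (TCP) lies on the centre line of the jaws, within the pads' length; the fingertips stand 22 mm ahead of it and the grasp point (between the pads) lies 3 mm ahead of it (manip.tip_reach is the distance from the TCP to the fingertips, in mm); z points along the fingers, y is the direction in which the jaws open and shut (so a half turn about z gives the same grasp; the last joint's range is limited). The gripper opens to 85 mm and grips with 20 to 120 N. Pads are 22 mm wide; open, the fingers measure 114 mm over their backs; the gripper's body (76 mm by 85 mm) begins 54 mm behind the grasp point. The pads swing forward as they close: fully open they stand 13 mm farther back than shut.
Start: joints at [1.241, 0.521, -0.036, 1.599, 0.021, 1.021, -0.113], TCP at [160.526, -604.025, 224.991] pointing down, gripper open.
Joint ranges: [-2.91, 2.91], [-0.3, 2.13], [-1.5, 1.42], [0.17, 2.43], [-1.26, 4.41], [0.16, 1.93], [-2.52, 2.52]. Speed limits (rad/s): [1.89, 1.89, 2.39, 2.39, 3.01, 3.01, 3.01].

## Interface

Orientations are given as a unit quaternion [x, y, z, w].
In Python, from station import manip, viewer, job gives the robot as it stands.
- The arm moves only by the tool servo_tool, never from a script. Its argument "commands" is a list of rows, each a list of 2 entries, a list of its own where there are three numbers: the shift along the tool's x, y, z in units of 30 mm (1.0 is 30 mm), then the turn about the tool's z in units of 8 degrees (1.0 is 8 degrees). A call has 1 to 8 rows; each row shifts and turns the pose as measured when the row begins, along the tool's axes as they then stand; what a row does not reach is not made up. A row lasts 1/10 s, in which the tool goes at most 50 mm and 8.59 degrees, less where a joint would pass 70% of its speed; a pose out of reach is approached as far as the arm can. A call is refused whole if a number of a shift passes 1 or a number of a turn 1, either way. A call with a gripper value outside its range is refused whole. "claw" is the closure, from 0 (fully open) to 1 (shut), set as the call begins (left out, the last holds). The fingers move at their own pace and stop on an object; "force" is the grip in N (left out, the last holds). Time passes only in rows, so rows that do not move let the fingers close. It gives the time, the measured TCP pose, the force and the opening at its end, in the units of the state.
- manip.observe(): the state, without advancing time (a new reading comes with each control period).
- viewer.snapshot(name): name is "scene" or "top" or "wrist"; returns the picture (420x560x3 uint8, red, green, blue); there is no depth.
- viewer.camera_params(name): a dict with "mtx" (3x3 intrinsics, pixels), "T" (4x4, takes a point from camera to world coordinates). Camera axes: x right, y down, z forward; pixel columns grow to the right and rows downward; lengths in mm; the calibration is good to about 2 mm. A picture is of the moment at which its call begins: read the wrist's pose just before it. camera_params takes no time and is no camera call; for the wrist camera it gives the pose at the moment of the call.
- job.finish_job(): hands the job in, once; it reports no verdict.
Trained networks look in the newest picture that a camera, given by its name, has taken for a name from the list of things; names that differ only in an ending like _2 or _b are one class to them, and where a whole thing is asked for, a point or a joint stands for the part that bears it (a point fixed in the world has none). Each returns a list of dicts, best first, with "score" (0 to 1); they miss things now and then, are a little off and sometimes report something else, mostly with a low value. They report only what shows in the picture. A call takes as long as a camera call. They do not tell look-alikes from the thing itself.
- viewer.cut_out(name, camera): "region" (420x560 bool, what is visible of it).
- viewer.spot_point(name, camera): "xyz" ([x, y, z] in mm, in the coordinates of the camera as it stood for that picture, good to about 4 mm: a listed point, or the origin of a listed thing).
The state is a dict: "time_s": time; "joint_positions": joint angles; "joint_vel": joint speeds; "effort": joint torques, N m; "position": TCP position; "tcp_rot": TCP orientation; "force": force on the tool from outside, world axes, zero at the start; "ft_torque": the same for the moment, N m; "gripper_width": finger opening in mm.
Only numpy, scipy, OpenCV 4.12 (cv2) and the standard library are available. Lean on these libraries where they do the work, as an engineer would, in place of code of your own. Each camera call takes 0.05 s, during which the arm holds its last target. There are 200 camera calls.

## Working session

There is one attempt and no reset: what is moved stays moved. The work goes in short steps, Python scripts to look and compute and a tool call to move; the robot and the scene stay as the last step left them, time stands still between calls to the robot, and variables do not carry over. Pictures are saved under pics/ and viewed, about 8 in all and at most 12, crops included, and the job is handed in when it is done.

Besides the shell and the picture viewer there is one more tool, called after "Emit:" as name(argument=value, ...), one argument or row to a line, values as JSON. servo_tool: Moves the arm, as the interface text tells. Its arguments: {"type":"object","properties":{"commands":{"type":"array"},"claw":{"type":"number"},"force":{"type":"number"}},"required":["commands"]}

```bash
mkdir -p pics
cat > h.py <<'E'
import numpy as np, cv2
from station import manip, viewer, job
def w(cam,p):
    T=np.array(viewer.camera_params(cam)["T"]); return (T@np.r_[p,1])[:3]
def proj(cam,P):
    c=viewer.camera_params(cam);T=np.linalg.inv(np.array(c["T"]));q=(T@np.r_[P,1])[:3];q=np.array(c["mtx"])@q;return q[:2]/q[2]
E
python3 - <<'E'
from h import *
for c in ["top","scene"]:
    im=viewer.snapshot(c); cv2.imwrite(f"pics/{c}1.png",im[:,:,::-1])
    for n in ["key_case","rail_middle","lid_a","stamp_red","stamp_black"]:
        for d in viewer.spot_point(n,c)[:5]:
            P=w(c,d["xyz"]);print(c,n,round(d["score"],2),P.round(0),proj(c,P).round(0))
o=manip.observe();print(o["time_s"],o["position"],o["tcp_rot"],o["force"],manip.tip_reach)
E
```

```text
top key_case 0.69 [544.   9.  -3.] [281. 211.]
top rail_middle 0.87 [540.   3.  35.] [283. 211.]
top lid_a 0.81 [ 624. -188.    0.] [341. 185.]
top lid_a 0.78 [510.  54.  33.] [267. 221.]
top lid_a 0.75 [497. -27.  30.] [292. 224.]
top lid_a 0.72 [383. 461.  -2.] [141. 264.]
top lid_a 0.67 [ 351. -138.   -0.] [328. 270.]
top stamp_red 0.54 [594. 134.  -2.] [242. 197.]
top stamp_black 0.46 [ 514. -130.   -5.] [324. 219.]
scene key_case 0.95 [540.   8.  -2.] [282. 229.]
scene rail_middle 0.77 [543.   7.  38.] [281. 222.]
scene lid_a 0.92 [ 625. -181.    0.] [211. 266.]
scene lid_a 0.87 [493. -27.  31.] [266. 209.]
scene lid_a 0.84 [ 517. -255.   -0.] [181. 233.]
scene lid_a 0.82 [506.  56.  34.] [298. 208.]
scene lid_a 0.73 [590.  39.  31.] [297. 238.]
scene stamp_red 0.7 [591. 131.   1.] [332. 240.]
scene stamp_red 0.41 [ 515. -130.    1.] [229. 226.]
scene stamp_black 0.86 [ 511. -132.   -1.] [228. 225.]
0.6 [ 160.54800431 -604.02824284  224.988383  ] [ 9.91577084e-01  1.29517897e-01 -3.77171424e-06 -2.22589216e-06] [ 0.58240837  0.80222135 -0.82296539] 22.0
```

Run:
```python
import cv2,numpy as np
a=cv2.imread("pics/top1.png");b=cv2.imread("pics/scene1.png")
a=cv2.resize(a[130:300,120:420],(800,453));b=b[170:290,160:360];
cv2.imwrite("pics/v1.png",a);cv2.imwrite("pics/v2.png",cv2.resize(b,(800,480),interpolation=cv2.INTER_CUBIC))
```

```text
(no output)
```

View pics/v1.png

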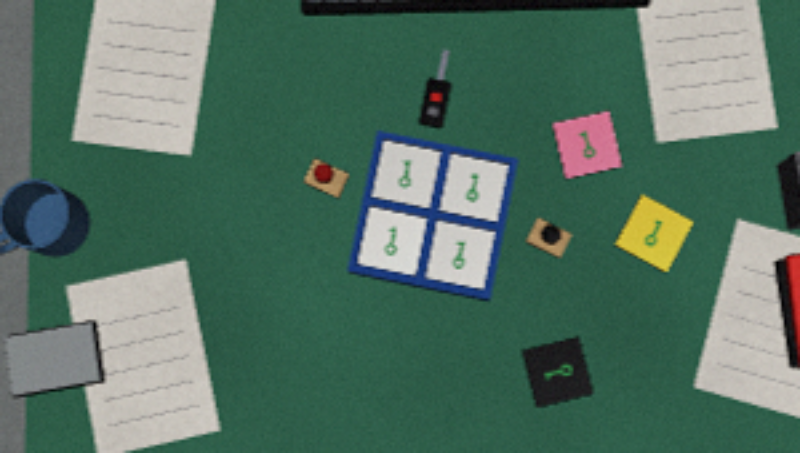

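View pics/v2.png

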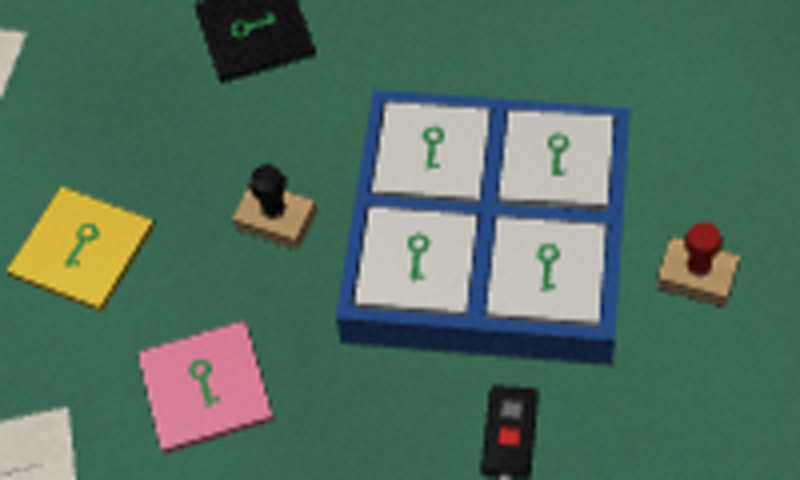

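The target is the blue case, at top px (281,211) in the full frame. Its four white lids are at about (272,195), (297,200), (267,220) and (292,225). The look-alikes are the pink (340,184), yellow (365,217) and black (329,269) tiles lying on the desk. They are the wrong colour and outside the case, so I exclude them. Next I'll fit the case pose.

Run:
```python
from h import *
for c in ["top","scene"]:
    im=cv2.imread(f"pics/{c}1.png"); k=viewer.camera_params(c);M=np.array(k["mtx"]);T=np.array(k["T"])
    h=cv2.cvtColor(im,cv2.COLOR_BGR2HSV); m=cv2.inRange(h,(105,150,90),(125,255,255))
    u0,v0=proj(c,[541,6,36]); r=45 if c=="top" else 60
    z=np.zeros_like(m);z[int(v0)-r:int(v0)+r,int(u0)-r:int(u0)+r]=255;m&=z
    n,l,s,_=cv2.connectedComponentsWithStats(m);m=(l==1+s[1:,4].argmax())
    v,u=np.nonzero(m);d=(T[:3,:3]@np.linalg.inv(M)@np.c_[u,v,np.ones(len(u))].T).T
    P=T[:3,3]+d*((36-T[2,3])/d[:,2])[:,None]
    R=cv2.minAreaRect(P[:,:2].astype(np.float32));print(c,R)
    a=cv2.contourArea(cv2.convexHull(P[:,:2].astype(np.float32)));print(a**.5)
```

```text
top ((542.8274536132812, 5.473548889160156), (170.216552734375, 171.61270141601562), 77.20899963378906)
170.2083312508435
scene ((541.9520263671875, 7.637962341308594), (171.26971435546875, 171.92221069335938), 77.1410903930664)
171.00841958825555
```

Emit:
servo_tool(
  commands=[
    [[1,-0.8,0],0],
    [[1,-0.9,0],0],
    [[1,-1,0],0],
    [[1,-1,0],0],
    [[1,-1,0],0],
    [[1,-1,0],0],
    [[1,-1,0],0],
    [[1,-1,0],0],
  ],
  claw=1,
)

```text
time_s: 1.4
position: [335.6, -313.5, 224.3]
tcp_rot: [0.992, 0.125, -0.0, 0.002]
force: [-0.2, -0.6, -0.3]
gripper_width: -0.4
```

```bash
cat >> h.py <<'E'
C=np.array([542.4,6.5]);Y=np.deg2rad(-12.8)
from scipy.spatial.transform import Rotation as Ro
def st():
    o=manip.observe();R=Ro.from_quat(o["tcp_rot"]);X=R.as_matrix()
    q=np.array(o["position"])[:2]-C;c,s=np.cos(Y),np.sin(Y)
    print("t",o["time_s"],"pos",np.round(o["position"],1),"case",np.round([c*q[0]+s*q[1],-s*q[0]+c*q[1]],1),"tip",round(o["position"][2]-22,2),"yaw",round(np.degrees(np.arctan2(X[1,0],X[0,0])),1),"tilt",np.round(X[:2,2],4),"F",np.round(o["force"],2),"gw",o["gripper_width"]);return o,X
def to(cx,cy,tip):
    o,X=st();c,s=np.cos(Y),np.sin(Y)
    P=np.r_[C+[c*cx-s*cy,s*cx+c*cy],tip+22]
    print("shift units",((X.T@(P-o["position"]))/30).round(2))
E
python3 -c "
from h import *
to(-41,-41,80)"
```

```text
t 1.4 pos [ 335.6 -313.5  224.3] case [-130.7 -357.9] tip 202.27 yaw 14.4 tilt [ 0.     -0.0032] F [-0.24 -0.56 -0.33] gw -0.428435066830014
shift units [ 7.49 -8.04  4.04]
```

Emit:
servo_tool(
  commands=[
    [[1,-1,0],0],
    [[1,-1,0],0],
    [[1,-1,0],0],
    [[1,-1,0],0],
    [[1,-1,0],0],
    [[1,-1,0],0],
    [[1,-1,0],0],
    [[0.5,-0.6,0],0],
  ],
)

```text
time_s: 2.2
position: [503.3, -22.3, 225.5]
tcp_rot: [0.992, 0.126, 0.002, 0.003]
force: [-0.1, -0.2, 0.1]
gripper_width: 0.2
```

Emit:
servo_tool(
  commands=[
    [[0,0,0.5],1],
    [[0,0,0.8],1],
    [[0,0,0.8],1],
    [[0,0,0.5],0.5],
    [[0,0,0],0],
  ],
)

```text
time_s: 2.7
position: [506.3, -17.5, 145.7]
tcp_rot: [0.992, -0.124, 0.005, 0.001]
force: [-0.8, 0.6, 0.8]
gripper_width: 0.1
```

```bash
python3 -c "
from h import *
to(-41,-41,60)
viewer.snapshot('wrist');im=viewer.snapshot('wrist');cv2.imwrite('pics/w1.png',im[:,:,::-1])"
```

```text
t 2.7 pos [506.3 -17.5 145.7] case [-29.9 -31.4] tip 123.75 yaw -14.2 tilt [ 0.0088 -0.0034] F [-0.76  0.56  0.79] gw 0.06702071919434253
shift units [-0.38  0.33  2.12]
```

View pics/w1.png

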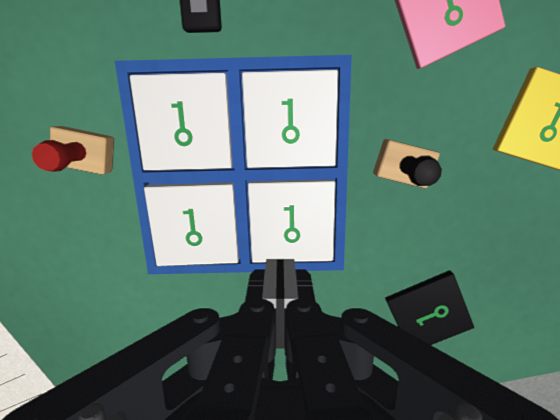

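The wrist picture shows all four lids in the case, and the closed fingers just behind lid d. The gap at lid c's far-left corner (147,184) looks a bit darker than the others. I'll test by pressing, starting with the middle of lid d.

Emit:
servo_tool(
  commands=[
    [[-0.4,0.3,0.6],0],
    [[0,0,0.8],0],
    [[0,0,0.7],0],
    [[0,0,0.3],0],
    [[0,0,0],0],
  ],
)

```text
time_s: 3.3
position: [497.9, -24.2, 79.0]
tcp_rot: [0.993, -0.117, 0.01, 0.0]
force: [-0.5, -0.3, 0.3]
gripper_width: -0.3
```

```bash
python3 -c "
from h import *
to(-41,-41,45)"
```

```text
t 3.3 pos [497.9 -24.2  79. ] case [-36.6 -39.8] tip 57.05 yaw -13.5 tilt [ 0.0207 -0.0026] F [-0.53 -0.25  0.27] gw -0.3388611691149158
shift units [-0.16  0.04  0.4 ]
```

Emit:
servo_tool(
  commands=[
    [[-0.2,0,0.3],0],
    [[0,0,0.1],0],
    [[0,0,0.03],0],
    [[0,0,0.03],0],
    [[0,0,0],0],
  ],
)

```text
time_s: 3.8
position: [493.7, -22.7, 67.1]
tcp_rot: [0.993, -0.116, 0.013, -0.0]
force: [-0.3, -0.2, 0.1]
gripper_width: -0.0
```

```bash
python3 -c "
from h import *
to(-41,-41,39)"
```

```text
t 3.8 pos [493.7 -22.7  67.1] case [-41.  -39.2] tip 45.08 yaw -13.4 tilt [ 0.0249 -0.0024] F [-0.3  -0.24  0.11] gw -0.03226008888409185
shift units [-0.    0.06  0.2 ]
```

Emit:
servo_tool(
  commands=[
    [[0,0.05,0.07],0],
    [[0,0,0.06],0],
    [[0,0,0.05],0],
    [[0,0,0.05],0],
  ],
)

```text
time_s: 4.2
position: [494.0, -24.4, 60.2]
tcp_rot: [0.993, -0.117, 0.013, -0.0]
force: [0.0, -0.1, -0.0]
gripper_width: -0.1
```

Emit:
servo_tool(
  commands=[
    [[0,0,0.05],0],
  ],
)

```text
time_s: 4.3
position: [494.0, -24.4, 58.5]
tcp_rot: [0.993, -0.116, 0.013, -0.0]
force: [0.9, -0.7, -0.0]
gripper_width: -0.1
```

Emit:
servo_tool(
  commands=[
    [[0,0,0.05],0],
  ],
)

```text
time_s: 4.4
position: [494.0, -24.4, 56.8]
tcp_rot: [0.993, -0.116, 0.013, -0.0]
force: [0.5, 0.3, -0.5]
gripper_width: 0.2
```

Emit:
servo_tool(
  commands=[
    [[0,0,0.05],0],
  ],
)

```text
time_s: 4.5
position: [494.0, -24.3, 55.2]
tcp_rot: [0.993, -0.116, 0.013, -0.0]
force: [0.8, -0.2, -1.3]
gripper_width: 0.1
```

Emit:
servo_tool(
  commands=[
    [[0,0,0.04],0],
  ],
)

```text
time_s: 4.6
position: [494.1, -24.3, 53.8]
tcp_rot: [0.993, -0.116, 0.013, -0.0]
force: [-0.1, 0.2, -0.6]
gripper_width: -0.1
```

Emit:
servo_tool(
  commands=[
    [[0,0,0.04],0],
  ],
)

```text
time_s: 4.7
position: [494.1, -24.3, 52.5]
tcp_rot: [0.993, -0.116, 0.013, -0.0]
force: [-0.4, 0.4, -0.3]
gripper_width: 0.3
```

Emit:
servo_tool(
  commands=[
    [[0,0,0.04],0],
  ],
)

```text
time_s: 4.8
position: [494.1, -24.3, 51.2]
tcp_rot: [0.993, -0.116, 0.013, -0.0]
force: [-0.4, -0.5, -0.4]
gripper_width: 0.0
```

```bash
python3 -c "
from h import *
print(manip.tip_reach)
to(-41,-41,39)
im=viewer.snapshot('wrist');a=im[:,:,::-1];cv2.imwrite('pics/w2.png',a)"
```

```text
22.0
t 4.8 pos [494.1 -24.3  51.2] case [-40.2 -40.8] tip 29.18 yaw -13.4 tilt [ 0.0256 -0.0024] F [-0.44 -0.47 -0.37] gw 0.025433430224120056
shift units [-0.02  0.01 -0.33]
```

View pics/w2.png

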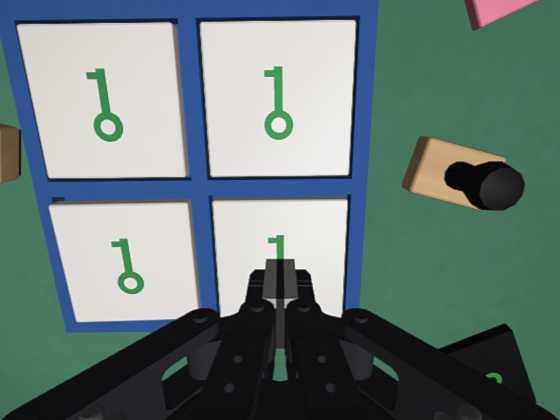

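The fingers are still above lid d with no contact, so the shut fingertips reach less than the nominal 22 mm. Lid c (near left, px 125,260) has an odd gap at its far-left corner (57,200). I'm lowering in small steps.

Emit:
servo_tool(
  commands=[
    [[0,0,0.04],0],
  ],
)

```text
time_s: 4.95
position: [494.2, -24.3, 49.8]
tcp_rot: [0.993, -0.116, 0.013, -0.0]
force: [0.7, 0.5, 0.0]
gripper_width: -0.1
```

Emit:
servo_tool(
  commands=[
    [[0,0,0.04],0],
  ],
)

```text
time_s: 5.05
position: [494.2, -24.3, 48.5]
tcp_rot: [0.993, -0.116, 0.013, -0.0]
force: [-0.6, -0.2, 0.9]
gripper_width: -0.1
```

Emit:
servo_tool(
  commands=[
    [[0,0,0.04],0],
  ],
)

```text
time_s: 5.15
position: [494.2, -24.4, 47.2]
tcp_rot: [0.993, -0.116, 0.013, -0.0]
force: [1.0, 0.3, 0.3]
gripper_width: -0.3
```

Emit:
servo_tool(
  commands=[
    [[0,0,0.04],0],
  ],
)

```text
time_s: 5.25
position: [494.3, -24.3, 45.9]
tcp_rot: [0.993, -0.116, 0.013, -0.0]
force: [-0.3, -0.3, 0.3]
gripper_width: -0.2
```

Run:
```python
from h import *
im=viewer.snapshot('wrist');cv2.imwrite('pics/w3.png',im[:,:,::-1])
for n in ["rail_middle","lid_a","stamp_black"]:
    for d in viewer.spot_point(n,"wrist")[:4]: print(n,round(d["score"],2),w("wrist",d["xyz"]).round(1),proj("wrist",w("wrist",d["xyz"])).round())
print("rail pred",proj("wrist",[542.4,6.5,36]), "tip pred",[proj("wrist",[494.3,-24.3,z]).round() for z in (24,39,46)])
im=viewer.snapshot('scene');cv2.imwrite('pics/s3.png',cv2.resize(im[170:270,220:340,::-1],(720,600),interpolation=cv2.INTER_CUBIC))
```

```text
rail_middle 0.94 [540.6   6.9  37. ] [197. 193.]
lid_a 0.96 [512.8  56.9  33.5] [126. 262.]
lid_a 0.91 [573.1 -42.9  32.3] [280. 102.]
lid_a 0.84 [493.1 -24.5  31.1] [281. 261.]
lid_a 0.71 [ 356.5 -137.6   -1.5] [474. 376.]
stamp_black 0.94 [ 515.7 -131.1    2.7] [448. 168.]
rail pred [197.32825223 189.39694058] tip pred [array([280., 254.]), array([280., 265.]), array([280., 271.])]
```

View pics/s3.png

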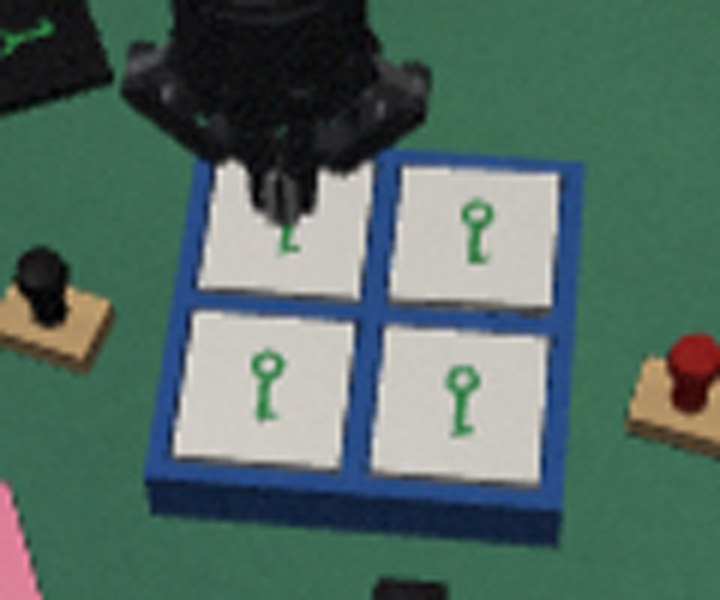

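The camera frames agree with the case pose, and the scene view shows the fingertip near lid d's key sign (285,220). I'll keep lowering in small steps until I read contact.

Emit:
servo_tool(
  commands=[
    [[0,0,0.04],0],
  ],
)

```text
time_s: 5.6
position: [494.4, -24.3, 45.0]
tcp_rot: [0.993, -0.116, 0.013, -0.0]
force: [0.6, 0.1, -0.8]
gripper_width: 0.0
```

Emit:
servo_tool(
  commands=[
    [[0,0,0.04],0],
  ],
)

```text
time_s: 5.7
position: [494.5, -24.4, 43.7]
tcp_rot: [0.993, -0.116, 0.013, -0.0]
force: [0.7, -0.1, -0.3]
gripper_width: -0.0
```

Emit:
servo_tool(
  commands=[
    [[0,0,0.04],0],
  ],
)

```text
time_s: 5.8
position: [494.5, -24.4, 42.4]
tcp_rot: [0.993, -0.116, 0.013, -0.0]
force: [0.2, -0.1, 0.1]
gripper_width: 0.2
```

Run:
```python
from h import *
o,X=st();print(np.round(o["effort"],1))
im=viewer.snapshot('wrist')[:,:,::-1];a=im[180:360,190:430];cv2.imwrite('pics/w4.png',cv2.resize(a,(800,600),interpolation=cv2.INTER_CUBIC))
print([proj('scene',[494.3,-24.3,z]) for z in (24,39,55)])
```

```text
t 5.8 pos [494.5 -24.4  42.4] case [-39.8 -40.7] tip 20.44 yaw -13.4 tilt [ 0.0261 -0.0024] F [ 0.24 -0.14  0.06] gw 0.21182807122742942
[  0.1 -83.2   0.1 -19.2   0.   -0.    0. ]
[array([267.40564738, 210.39082816]), array([267.14124768, 207.28647898]), array([266.8525661 , 203.89703338])]
```

View pics/w4.png

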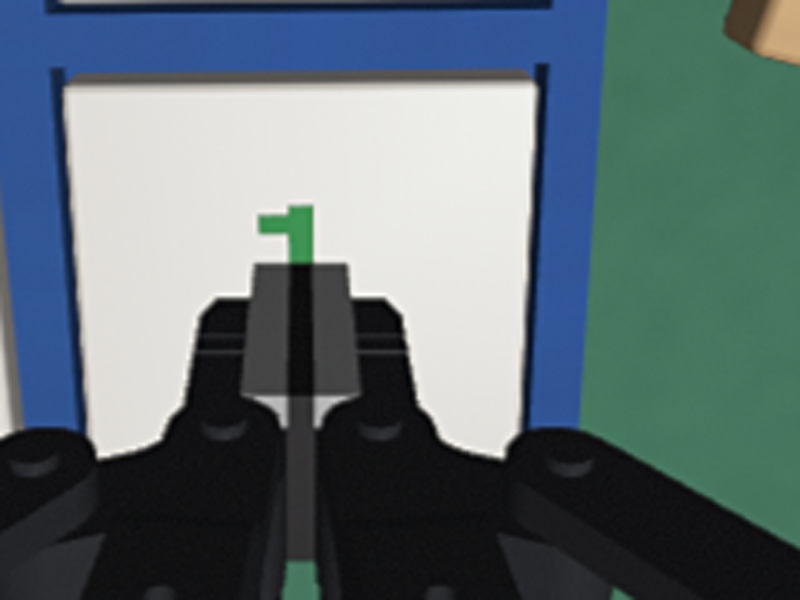

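Emit:
servo_tool(
  commands=[
    [[0,0,0.04],0],
  ],
)

```text
time_s: 5.95
position: [494.5, -24.4, 41.0]
tcp_rot: [0.993, -0.116, 0.013, -0.0]
force: [0.3, 0.7, 0.6]
gripper_width: 0.4
```

Emit:
servo_tool(
  commands=[
    [[0,0,0.04],0],
  ],
)

```text
time_s: 6.05
position: [494.5, -24.4, 39.7]
tcp_rot: [0.993, -0.116, 0.013, -0.0]
force: [1.1, -0.4, -0.2]
gripper_width: -0.1
```

Emit:
servo_tool(
  commands=[
    [[0,0,0.04],0],
  ],
)

```text
time_s: 6.15
position: [494.5, -24.4, 38.4]
tcp_rot: [0.993, -0.116, 0.013, -0.0]
force: [-0.1, 0.1, 0.1]
gripper_width: -0.3
```

Emit:
servo_tool(
  commands=[
    [[0,0,0.04],0],
  ],
)

```text
time_s: 6.25
position: [494.6, -24.3, 37.1]
tcp_rot: [0.993, -0.116, 0.013, -0.0]
force: [0.6, 0.1, -0.0]
gripper_width: -0.1
```

Run:
```python
from h import *
k=viewer.camera_params("wrist");T=np.array(k["T"]);M=np.array(k["mtx"])
o,X=st();p=o["position"]
cam=X.T@(T[:3,3]-p);R=X.T@T[:3,:3];print("cam in tool",cam.round(1),R[:,2].round(3))
for row in (259,299):
    d=R@np.linalg.inv(M)@[280,row,1]
    for x in (-11,0,11): s=(x-cam[0])/d[0];print(row,x,(cam+s*d).round(1))
im=viewer.snapshot('wrist')
for n in ["rail_middle","lid_a","stamp_black","stamp_red","key_case"]:
    for d in viewer.spot_point(n,"wrist")[:3]: print(n,round(d["score"],2),w("wrist",d["xyz"]).round(1))
im=viewer.snapshot('scene');cv2.imwrite('pics/s4.png',im[:,:,::-1])
a=im[:,:,::-1][185:225,245:290];cv2.imwrite('pics/s4c.png',cv2.resize(a,(675,600),interpolation=cv2.INTER_CUBIC))
```

```text
t 6.25 pos [494.6 -24.3  37.1] case [-39.8 -40.7] tip 15.07 yaw -13.4 tilt [ 0.0259 -0.0024] F [ 0.63  0.1  -0.01] gw -0.06161400586341217
cam in tool [ 7.800e+01 -1.000e-01 -1.483e+02] [-0.303  0.001  0.953]
259 -11 [-11.    0.2  36.8]
259 0 [ 0.   0.2 13.9]
259 11 [11.   0.1 -9. ]
299 -11 [-11.    0.2  -8. ]
299 0 [  0.    0.1 -25.3]
299 11 [ 11.    0.1 -42.7]
rail_middle 0.78 [543.2   7.2  37. ]
lid_a 0.98 [588.5  43.3  28.1]
lid_a 0.89 [510.2  56.9  34.3]
lid_a 0.77 [568.4 -41.7  33.2]
stamp_black 0.77 [ 519.9 -133.9    1.4]
key_case 0.82 [537.7   5.1   1.5]
```

View pics/s4c.png

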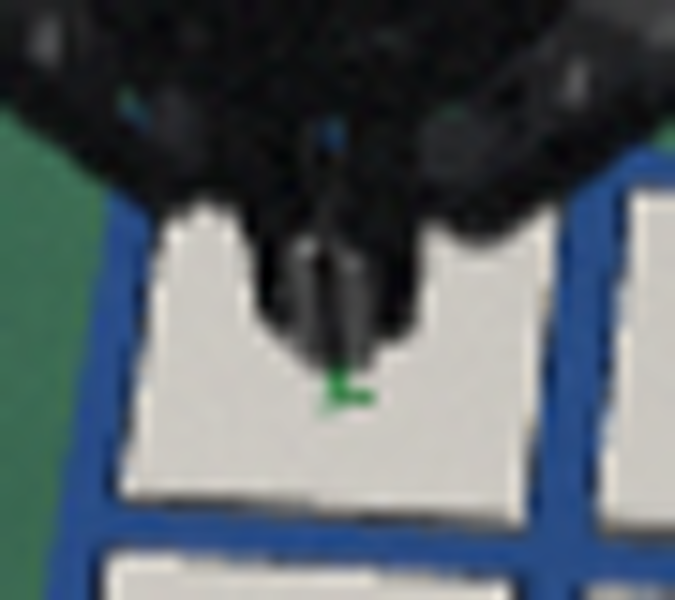

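Emit:
servo_tool(
  commands=[
    [[0,0,0.04],0],
  ],
)

```text
time_s: 6.7
position: [494.7, -24.4, 36.1]
tcp_rot: [0.993, -0.116, 0.013, -0.0]
force: [0.0, 0.3, 0.2]
gripper_width: 0.1
```

Emit:
servo_tool(
  commands=[
    [[0,0,0.04],0],
  ],
)

```text
time_s: 6.8
position: [494.8, -24.4, 34.9]
tcp_rot: [0.993, -0.116, 0.013, -0.0]
force: [-0.1, 0.3, -0.5]
gripper_width: -0.1
```

Emit:
servo_tool(
  commands=[
    [[0,0,0.04],0],
  ],
)

```text
time_s: 6.9
position: [494.9, -24.4, 33.6]
tcp_rot: [0.993, -0.117, 0.013, -0.0]
force: [-0.0, 0.0, 0.6]
gripper_width: 0.5
```

Emit:
servo_tool(
  commands=[
    [[0,0,0.04],0],
  ],
)

```text
time_s: 7.0
position: [495.0, -24.4, 32.5]
tcp_rot: [0.993, -0.117, 0.013, -0.0]
force: [-9.5, 0.9, 40.6]
gripper_width: -0.1
```

Run:
```python
from h import *
o,X=st();print(np.round(o["effort"],1),o["ft_torque"])
```

```text
t 7.0 pos [495.  -24.4  32.5] case [-39.4 -40.7] tip 10.52 yaw -13.4 tilt [ 0.0265 -0.0025] F [-9.54  0.95 40.62] gw -0.1404652366477006
[  0.2 -69.9   0.7 -17.4   0.3  -2.2   0. ] [ 0.20254419  2.02110405 -0.03966852]
```

Contact on lid d is at TCP z≈33 and it's firm and stiff: 0 to 40 N within 1 mm. So the shut fingertips really end about 6 mm behind the TCP, which agrees with the wrist-image ray. I'm backing off and moving to lid c.

Emit:
servo_tool(
  commands=[
    [[0,0,-0.3],0],
    [[0,0,-0.2],0],
    [[0,-0.8,0],0],
    [[0,-0.9,0],0],
    [[0,-0.8,0],0],
    [[0,0,0],0],
  ],
)

```text
time_s: 7.6
position: [512.9, 50.3, 49.6]
tcp_rot: [0.993, -0.118, 0.014, -0.001]
force: [-0.3, -0.5, 0.0]
gripper_width: -0.0
```

```bash
python3 -c "
from h import *
to(-41,41,38-22)"
```

```text
t 7.6 pos [512.9  50.3  49.6] case [-38.4  36.2] tip 27.63 yaw -13.5 tilt [ 0.0278 -0.0023] F [-0.31 -0.53  0.03] gw -0.004866735456829876
shift units [-0.1  -0.16  0.39]
```

Emit:
servo_tool(
  commands=[
    [[-0.1,-0.2,0.15],0],
    [[0,0,0.12],0],
    [[0,0,0.04],0],
    [[0,0,0],0],
  ],
)

```text
time_s: 8.0
position: [511.0, 55.6, 39.5]
tcp_rot: [0.993, -0.118, 0.014, -0.0]
force: [0.1, 0.2, 0.1]
gripper_width: -0.1
```

Emit:
servo_tool(
  commands=[
    [[0,0,0.02],0],
  ],
)

```text
time_s: 8.1
position: [510.9, 55.0, 38.9]
tcp_rot: [0.993, -0.119, 0.014, 0.0]
force: [-0.6, 1.0, -0.1]
gripper_width: -0.2
```

Emit:
servo_tool(
  commands=[
    [[0,0,0.02],0],
  ],
)

```text
time_s: 8.2
position: [510.9, 54.6, 38.2]
tcp_rot: [0.993, -0.119, 0.014, 0.0]
force: [-0.6, 0.2, -0.2]
gripper_width: 0.0
```

Emit:
servo_tool(
  commands=[
    [[0,0,0.02],0],
  ],
)

```text
time_s: 8.3
position: [511.0, 54.3, 37.6]
tcp_rot: [0.993, -0.119, 0.014, 0.0]
force: [-0.0, 1.1, 0.2]
gripper_width: -0.2
```

Emit:
servo_tool(
  commands=[
    [[0,0,0.02],0],
  ],
)

```text
time_s: 8.4
position: [511.0, 54.1, 37.1]
tcp_rot: [0.993, -0.119, 0.014, 0.0]
force: [-1.3, 0.1, 0.3]
gripper_width: 0.3
```

Emit:
servo_tool(
  commands=[
    [[0,0,0.02],0],
  ],
)

```text
time_s: 8.5
position: [511.1, 54.1, 36.5]
tcp_rot: [0.993, -0.119, 0.014, 0.0]
force: [-0.5, -0.2, -0.2]
gripper_width: 0.1
```

Emit:
servo_tool(
  commands=[
    [[0,0,0.02],0],
  ],
)

```text
time_s: 8.6
position: [511.1, 54.1, 35.8]
tcp_rot: [0.993, -0.119, 0.014, 0.0]
force: [0.3, 0.3, 0.1]
gripper_width: -0.1
```

Emit:
servo_tool(
  commands=[
    [[0,0,0.02],0],
  ],
)

```text
time_s: 8.7
position: [511.2, 54.1, 35.2]
tcp_rot: [0.993, -0.119, 0.014, 0.0]
force: [-0.1, -0.4, -0.5]
gripper_width: 0.1
```

Emit:
servo_tool(
  commands=[
    [[0,0,0.02],0],
  ],
)

```text
time_s: 8.8
position: [511.3, 54.1, 34.7]
tcp_rot: [0.993, -0.119, 0.014, 0.0]
force: [-3.2, -0.0, 14.8]
gripper_width: 0.4
```

Emit:
servo_tool(
  commands=[
    [[0,0,0.02],0],
  ],
)

```text
time_s: 8.9
position: [511.4, 54.2, 34.4]
tcp_rot: [0.993, -0.119, 0.014, 0.0]
force: [-5.1, -0.6, 14.8]
gripper_width: 0.0
```

Lid c touches about 1.7 mm higher than lid d and yields at a steady ~15 N, so it's the one not seated. I'll keep pushing until it's firm.

Emit:
servo_tool(
  commands=[
    [[0,0,0.02],0],
  ],
)

```text
time_s: 9.0
position: [511.4, 54.2, 34.2]
tcp_rot: [0.993, -0.119, 0.014, 0.0]
force: [-4.6, 0.1, 14.0]
gripper_width: -0.2
```

Emit:
servo_tool(
  commands=[
    [[0,0,0.02],0],
  ],
)

```text
time_s: 9.1
position: [511.4, 54.2, 34.1]
tcp_rot: [0.993, -0.119, 0.014, 0.0]
force: [-5.5, -0.1, 15.4]
gripper_width: -0.1
```

Emit:
servo_tool(
  commands=[
    [[0,0,0.02],0],
  ],
)

```text
time_s: 9.2
position: [511.4, 54.2, 33.9]
tcp_rot: [0.993, -0.119, 0.014, 0.0]
force: [-4.5, -0.5, 15.1]
gripper_width: -0.0
```

Emit:
servo_tool(
  commands=[
    [[0,0,0.02],0],
  ],
)

```text
time_s: 9.3
position: [511.5, 54.3, 33.8]
tcp_rot: [0.993, -0.119, 0.014, 0.0]
force: [-3.9, 0.7, 15.1]
gripper_width: 0.2
```

Emit:
servo_tool(
  commands=[
    [[0,0,0.03],0],
  ],
)

```text
time_s: 9.4
position: [511.5, 54.3, 33.5]
tcp_rot: [0.993, -0.119, 0.015, 0.0]
force: [-4.4, -0.5, 16.4]
gripper_width: -0.3
```

Emit:
servo_tool(
  commands=[
    [[0,0,0.03],0],
  ],
)

```text
time_s: 9.5
position: [511.6, 54.4, 33.1]
tcp_rot: [0.993, -0.119, 0.015, 0.0]
force: [-4.5, -0.5, 16.9]
gripper_width: 0.2
```

Emit:
servo_tool(
  commands=[
    [[0,0,0.03],0],
  ],
)

```text
time_s: 9.6
position: [511.7, 54.4, 32.8]
tcp_rot: [0.993, -0.119, 0.015, 0.0]
force: [-4.6, 0.0, 18.3]
gripper_width: 0.1
```

Emit:
servo_tool(
  commands=[
    [[0,0,0.03],0],
  ],
)

```text
time_s: 9.7
position: [511.7, 54.4, 32.6]
tcp_rot: [0.993, -0.119, 0.015, 0.0]
force: [-8.7, -0.8, 28.9]
gripper_width: -0.2
```

It's firm now: 29 N at z 32.6, the same level as lid d. Next I'll press each corner of lid c to check it, starting far left.

Emit:
servo_tool(
  commands=[
    [[0,0,-0.2],0],
    [[0.7,-0.7,0],0],
    [[0,0,0.08],0],
    [[0,0,0],0],
  ],
)

```text
time_s: 10.1
position: [537.7, 70.2, 37.7]
tcp_rot: [0.993, -0.119, 0.015, 0.0]
force: [-0.2, -0.5, -0.1]
gripper_width: 0.2
```

Emit:
servo_tool(
  commands=[
    [[0,0,0.02],0],
    [[0,0,0.02],0],
  ],
)

```text
time_s: 10.3
position: [537.2, 69.9, 36.4]
tcp_rot: [0.993, -0.119, 0.015, 0.0]
force: [0.5, 0.0, -0.0]
gripper_width: 0.0
```

```bash
python3 -c "
from h import *
to(-21,61,33-22)"
```

```text
t 10.3 pos [537.2  69.9  36.4] case [-19.1  60.7] tip 14.44 yaw -13.7 tilt [ 0.0299 -0.0045] F [ 0.5   0.   -0.01] gw 0.02291582122854792
shift units [-0.07 -0.01  0.11]
```

Emit:
servo_tool(
  commands=[
    [[-0.06,0,0.03],0],
    [[0,0,0.03],0],
    [[0,0,0.02],0],
  ],
)

```text
time_s: 10.6
position: [534.7, 69.8, 33.8]
tcp_rot: [0.993, -0.12, 0.015, 0.001]
force: [-0.8, 0.0, 0.2]
gripper_width: -0.1
```

Emit:
servo_tool(
  commands=[
    [[0,0,0.02],0],
  ],
)

```text
time_s: 10.7
position: [534.7, 69.8, 33.1]
tcp_rot: [0.993, -0.12, 0.015, 0.001]
force: [0.6, 0.4, 0.2]
gripper_width: 0.0
```

Emit:
servo_tool(
  commands=[
    [[0,0,0.02],0],
  ],
)

```text
time_s: 10.8
position: [534.8, 69.8, 32.7]
tcp_rot: [0.993, -0.12, 0.015, 0.001]
force: [-3.6, -1.3, 15.9]
gripper_width: 0.1
```

Emit:
servo_tool(
  commands=[
    [[0,0,0.02],0],
  ],
)

```text
time_s: 10.9
position: [534.9, 69.8, 32.7]
tcp_rot: [0.993, -0.12, 0.015, 0.001]
force: [-7.2, -0.2, 21.4]
gripper_width: -0.4
```

Emit:
servo_tool(
  commands=[
    [[0,0,0.02],0],
  ],
)

```text
time_s: 11.0
position: [534.8, 69.8, 32.7]
tcp_rot: [0.993, -0.12, 0.015, 0.001]
force: [-6.2, -0.4, 19.0]
gripper_width: -0.1
```

Far left is firm at 32.7. Next is near left (case -61, 61).

Emit:
servo_tool(
  commands=[
    [[0,0,-0.2],0],
    [[-0.7,0,0],0],
    [[-0.6,0,0.05],0],
    [[0,0,0.04],0],
    [[0,0,0.03],0],
    [[0,0,0],0],
  ],
)

```text
time_s: 11.6
position: [497.3, 79.2, 35.0]
tcp_rot: [0.993, -0.12, 0.016, 0.0]
force: [0.7, 0.1, -0.4]
gripper_width: -0.2
```

```bash
python3 -c "
from h import *
to(-61,61,33-22)"
```

```text
t 11.6 pos [497.3  79.2  35. ] case [-60.1  60.9] tip 13.03 yaw -13.8 tilt [ 0.032  -0.0046] F [ 0.74  0.07 -0.41] gw -0.2275608963495594
shift units [-0.03 -0.    0.07]
```

Emit:
servo_tool(
  commands=[
    [[0,0,0.03],0],
    [[0,0,0.02],0],
  ],
)

```text
time_s: 11.8
position: [498.4, 78.9, 33.5]
tcp_rot: [0.993, -0.12, 0.017, 0.0]
force: [0.3, 0.3, -0.1]
gripper_width: 0.2
```

Emit:
servo_tool(
  commands=[
    [[0,0,0.02],0],
  ],
)

```text
time_s: 11.9
position: [498.7, 78.8, 32.9]
tcp_rot: [0.993, -0.121, 0.017, 0.0]
force: [-2.8, 1.0, 7.8]
gripper_width: 0.0
```

Emit:
servo_tool(
  commands=[
    [[0,0,0.02],0],
  ],
)

```text
time_s: 12.0
position: [498.8, 78.8, 32.6]
tcp_rot: [0.993, -0.121, 0.017, 0.0]
force: [-8.8, 0.2, 28.9]
gripper_width: 0.1
```

Emit:
servo_tool(
  commands=[
    [[0,0,0.02],0],
  ],
)

```text
time_s: 12.1
position: [498.8, 78.8, 32.6]
tcp_rot: [0.993, -0.121, 0.017, 0.0]
force: [-8.8, 0.6, 27.2]
gripper_width: 0.1
```

Emit:
servo_tool(
  commands=[
    [[0,0,0.02],0],
  ],
)

```text
time_s: 12.2
position: [498.8, 78.9, 32.6]
tcp_rot: [0.993, -0.121, 0.017, 0.0]
force: [-6.7, -0.5, 22.9]
gripper_width: -0.1
```

Near left is firm at 32.6. Now near right (case -61, 21).

Emit:
servo_tool(
  commands=[
    [[0,0,-0.2],0],
    [[0,0.7,0],0],
    [[0,0.6,0.05],0],
    [[0,0,0.04],0],
    [[0,0,0.03],0],
    [[0,0,0],0],
  ],
)

```text
time_s: 12.8
position: [490.3, 41.0, 35.7]
tcp_rot: [0.993, -0.12, 0.017, -0.0]
force: [0.1, 0.3, 0.3]
gripper_width: 0.2
```

Emit:
servo_tool(
  commands=[
    [[0,0,0.03],0],
    [[0,0,0.02],0],
  ],
)

```text
time_s: 13.0
position: [490.7, 42.3, 34.2]
tcp_rot: [0.993, -0.12, 0.018, -0.0]
force: [0.6, -0.3, -0.3]
gripper_width: 0.2
```

Emit:
servo_tool(
  commands=[
    [[0,0,0.02],0],
  ],
)

```text
time_s: 13.1
position: [490.8, 42.7, 33.5]
tcp_rot: [0.993, -0.119, 0.018, -0.001]
force: [-0.2, 1.1, 0.9]
gripper_width: -0.2
```

Emit:
servo_tool(
  commands=[
    [[0,0,0.02],0],
  ],
)

```text
time_s: 13.2
position: [490.9, 43.0, 32.9]
tcp_rot: [0.993, -0.119, 0.018, -0.001]
force: [-1.8, -2.6, 10.0]
gripper_width: 0.2
```

Emit:
servo_tool(
  commands=[
    [[0,0,0.02],0],
  ],
)

```text
time_s: 13.3
position: [490.9, 42.9, 32.6]
tcp_rot: [0.993, -0.119, 0.018, -0.0]
force: [-6.0, -1.4, 27.4]
gripper_width: 0.2
```

Emit:
servo_tool(
  commands=[
    [[0,0,0.02],0],
  ],
)

```text
time_s: 13.4
position: [490.9, 42.9, 32.6]
tcp_rot: [0.993, -0.119, 0.018, -0.0]
force: [-7.1, -1.2, 26.3]
gripper_width: 0.1
```

Near right is firm at 32.6. Far right (case -21, 21) is the last corner.

Emit:
servo_tool(
  commands=[
    [[0,0,-0.2],0],
    [[0.7,0,0],0],
    [[0.6,0,0.05],0],
    [[0,0,0.04],0],
    [[0,0,0.02],0],
    [[0,0,0],0],
  ],
)

```text
time_s: 14.0
position: [528.9, 34.1, 37.3]
tcp_rot: [0.993, -0.119, 0.017, -0.0]
force: [-0.3, -0.2, 0.8]
gripper_width: -0.1
```

Emit:
servo_tool(
  commands=[
    [[0,0,0.02],0],
    [[0,0,0.02],0],
  ],
)

```text
time_s: 14.2
position: [528.0, 34.4, 36.1]
tcp_rot: [0.993, -0.118, 0.017, -0.0]
force: [-0.0, -0.5, -0.3]
gripper_width: 0.1
```

Emit:
servo_tool(
  commands=[
    [[0,0,0.02],0],
  ],
)

```text
time_s: 14.3
position: [527.8, 34.5, 35.4]
tcp_rot: [0.993, -0.118, 0.017, -0.0]
force: [-0.3, 0.2, -0.9]
gripper_width: -0.0
```

Emit:
servo_tool(
  commands=[
    [[0,0,0.02],0],
  ],
)

```text
time_s: 14.4
position: [527.7, 34.6, 34.8]
tcp_rot: [0.993, -0.118, 0.017, -0.0]
force: [-0.1, -0.6, -0.1]
gripper_width: -0.1
```

Emit:
servo_tool(
  commands=[
    [[0,0,0.02],0],
  ],
)

```text
time_s: 14.5
position: [527.7, 34.7, 34.2]
tcp_rot: [0.993, -0.118, 0.017, -0.0]
force: [0.2, 0.9, 1.0]
gripper_width: 0.2
```

Emit:
servo_tool(
  commands=[
    [[0,0,0.02],0],
  ],
)

```text
time_s: 14.6
position: [527.7, 34.7, 33.5]
tcp_rot: [0.993, -0.118, 0.017, -0.0]
force: [-0.5, 0.1, -0.1]
gripper_width: 0.1
```

Emit:
servo_tool(
  commands=[
    [[0,0,0.02],0],
  ],
)

```text
time_s: 14.7
position: [527.7, 34.7, 32.9]
tcp_rot: [0.993, -0.118, 0.017, -0.0]
force: [-1.2, -0.1, 6.0]
gripper_width: 0.1
```

Emit:
servo_tool(
  commands=[
    [[0,0,0.02],0],
  ],
)

```text
time_s: 14.8
position: [527.7, 34.7, 32.6]
tcp_rot: [0.993, -0.118, 0.017, -0.0]
force: [-6.2, 0.2, 22.9]
gripper_width: 0.1
```

Emit:
servo_tool(
  commands=[
    [[0,0,0.02],0],
  ],
)

```text
time_s: 14.9
position: [527.8, 34.7, 32.7]
tcp_rot: [0.993, -0.118, 0.017, -0.0]
force: [-7.2, 0.4, 22.8]
gripper_width: -0.1
```

Emit:
servo_tool(
  commands=[
    [[0,0,-0.3],0],
    [[0,0,-0.6],0],
    [[0,0,-0.9],0],
    [[-0.5,0,-0.9],0],
    [[-0.5,0,-0.9],0],
    [[-0.5,0,-0.5],0],
    [[0,0,0],0],
    [[0,0,0],0],
  ],
)

```text
time_s: 15.7
position: [478.5, 45.9, 160.1]
tcp_rot: [0.993, -0.118, 0.018, -0.0]
force: [-0.0, 0.3, 0.4]
gripper_width: 0.1
```

Run:
```python
from h import *
st();im=viewer.snapshot('wrist')
for n in ["lid_a","stamp_red","stamp_black"]:
    for d in viewer.spot_point(n,"wrist")[:4]: print(n,round(d["score"],2),w("wrist",d["xyz"]).round(1))
cv2.imwrite('pics/w5.png',im[:,:,::-1])
```

```text
t 15.7 pos [478.5  45.9 160.1] case [-71.1  24.3] tip 138.07 yaw -13.6 tilt [ 0.0354 -0.0038] F [-0.04  0.29  0.38] gw 0.07090193943637614
lid_a 0.91 [510.   56.7  31.5]
lid_a 0.85 [ 3.549e+02 -1.355e+02 -1.000e-01]
lid_a 0.78 [588.4  43.4  28.2]
lid_a 0.76 [570.8 -41.1  31.8]
stamp_red 0.59 [586.5 136.4  -6.7]
stamp_black 0.66 [ 519.3 -132.6   -1.7]
```

View pics/w5.png

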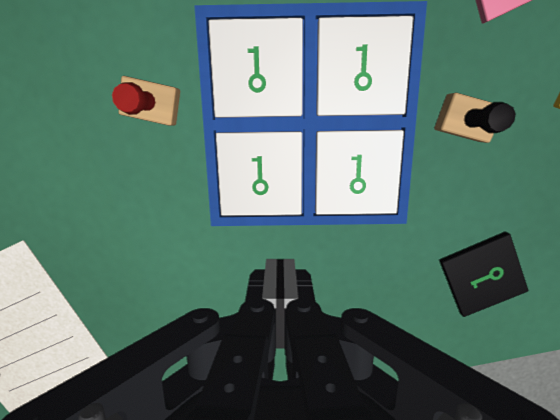

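All four corners of lid c are firm at the same level. The picture shows four even lids, both stamps standing at (145,98) and (475,117), and the hand clear of the case. I'm handing in the job.

```bash
python3 -c "
from h import *
print(job.finish_job())"
```

```text
the job is handed in; nothing more can be done
None
```

The loose lid was lid_c (near left). I pushed it down until it was firm, took the hand away and handed the job in at about 16 s; no verdict was reported.

- **Finding it:** lid_c touched about 1.7 mm higher than lid_d and gave way at 15–18 N. lid_d was firm straight away.
- **Seating it:** I pressed on lid_c's middle until it stopped, at 29 N. All four corners then held 19–27 N at TCP z 32.6–32.7 mm, against 32.5 mm for lid_d.
- **Final picture:** all four lids look even, both stamps are standing, and the arm is clear with about zero force. That view did not include the key, mug, stapler, pen box and ink pad; the arm never went near the key, mug or ink pad, and passed high over the right side of the desk at the start.

**What disagreed or went unchecked:**
- **Fingertip reach:** the shut fingertips touched with the TCP about 6 mm below the lid top, not 22 mm above it as stated. I lowered slowly until I felt contact instead of relying on the figure.
- **Force on lid_d:** that first touch briefly read 40.6 N at the wrist, through the fingertips and not the gripper body.
- **Lids a and b:** I did not press them, since only one lid was loose and it had been found.
- **Tool tilt:** the tool drifted to about 2° off vertical during the job, with no visible effect on the pressing.

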